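Wedge the rocking tortilla box

ROBOT

A 7-joint arm with a two-finger parallel gripper is mounted at the origin on the work surface. World frame = base frame: x ahead of the robot, y to its left, z up, the work surface at z = 0. Lengths are in m, angles in rad, forces in N, time in s.
With the tool pointing down it reaches from about 0.425 to 1.025 m from the base axis. Payload 3.6 kg.
Tool frame: the origin (TCP) lies between the finger pads; the fingertips stand 11 mm ahead of it and the grasp point (between the pads) lies 8 mm behind it; z points along the fingers, x is the direction in which the jaws open and shut, and the axes are right-handed (so a half turn about z gives the same grasp; the last joint's range is limited). The gripper opens to 85 mm and grips with 20 to 120 N. Pads are 22 mm wide; open, the fingers measure 114 mm over their backs; the gripper's body (76 mm by 85 mm) begins 54 mm behind the grasp point. The pads swing forward as they close: fully open they stand 13 mm farther back than shut.
Start: joints at [-1.329, 0.591, 0.048, 1.609, -0.033, 0.943, -0.034], TCP at [0.239, 0.685, 0.242] pointing down, gripper open.
Joint ranges: [-2.69, 2.69], [-0.47, 2.24], [-1.27, 1.36], [0.19, 2.51], [-1.53, 4.68], [0.08, 2.07], [-3.09, 3.09]. Speed limits (rad/s): [2.57, 2.57, 3.14, 3.14, 3.14, 3.14, 3.14].

INTERFACE

Orientations are given as a 3x3 rotation matrix whose columns are the frame's x, y, z axes.
In Python, from rig import env, snapshot, calibration gives the robot as it stands. The module is installed in compiled form; this text tells all that it offers.
- The arm moves only by the tool drive_tool, never from a script. Its arguments are lists of equal length, an entry for each row: "grip": the finger opening in cm, from 0 to 8.54; "linear": the shift along the tool's x, y, z in cm, a list of three; "turn": the turn about the tool's z in rad. A call has 1 to 12 rows; each row shifts and turns the pose as measured when the row begins, along the tool's axes as they then stand; what a row does not reach is not made up. A row lasts 1/8 s, in which the tool goes at most 62.5 mm and 10.7 degrees, less where a joint would pass 70% of its speed; a pose out of reach is approached as far as the arm can. A call is refused whole if a number of a shift passes 6.25 or a number of a turn 0.188, either way. A call with a gripper value outside its range is refused whole. The fingers move at their own pace and stop on an object; the grip force is fixed at half the most. Time passes only in rows, so rows that do not move let the fingers close. It gives the time, the measured TCP pose, the force and the opening at its end, in the units of the state.
- env.get_state(): the state, without advancing time (a new reading comes with each control period).
- snapshot(name): name is "scene" or "top"; returns the picture (400x640x3 uint8, red, green, blue); there is no depth.
- calibration(name): a dict with "fov_y" (degrees; the focal length in pixels is half the picture's height over the tangent of half this angle, whatever the lens; pixels are square), "cx", "cy" (the principal point, pixels), "k1" (the pictures are not rectified: a ray, as slopes to the right and down, at radius r is drawn at 1 + k1 r^2 times it, then the intrinsics apply), "R" (3x3) and "t" (3): a world point X has camera coordinates R X + t. Camera axes: x right, y down, z forward; pixel columns grow to the right and rows downward; lengths in m; the calibration is good to about 2 mm. A picture is of the moment at which its call begins. calibration takes no time and is no camera call.
- env.hand_in(): hands the job in, once; it reports no verdict.
The state is a dict: "time": time; "q": joint angles; "qd": joint speeds; "tau": joint torques, N m; "eef_pos": TCP position; "eef_rot": TCP orientation; "contact_force": force on the tool from outside, world axes, zero at the start; "wrist_torque": the same for the moment, N m; "gripper_width": finger opening in m.
Only numpy, scipy, OpenCV 4.12 (cv2) and the standard library are available. Lean on these libraries where they do the work, as an engineer would, in place of code of your own. Each camera call takes 0.05 s, during which the arm holds its last target.

TASK

The flowered tortilla box rocks because the foot at the corner facing the wooden wedge has lost its pad. Without lifting anything, push the wedge with the fingertips, thin end first, across the shelf and under that foot until the box no longer rocks; then take the fingers off the wedge, press down firmly with a fingertip (about 8 N) on the lid's painted flower above that foot, and finish while still holding it pressed, the box standing firm. Leave the jars, spatula and cup where they are, and do not strike the ceramic hard.

Things in the scene. Friction and masses are not known exactly. Their poses are not given: they have to be found in the camera images.
- tortillero: The rocking box: square cream ceramic, red and blue flowers, lid (156 x 156, top at z = 92) clasped shut, blue knob 23 high on it. Origin: centre of the underside, 0 to 3 above the shelf; x and y run along the DIAGONALS. Underside at z = 26. Four feet, 90 from the centre on +x, -x, +y, -y; three have cork pads, the -x one is bare. 1.9 to 2.9 kg, does not slide; level unless pressed.
- short_foot (a point): Lowest point of the bare, rounded, 18 mm thick foot under the box's -x corner, the corner that faces the wedge. While the box stands level it hangs 5 to 8 mm above the shelf; how much differs each time, so find the fit by feel. Axes as the tortillero.
- press_spot (a point): Painted red flower on the lid's top surface at the corner above the bare foot, 78 mm from the box's centre: press here. Slippery glaze. Unwedged, 1.5 to 3 N here rocks the box about its y axis by 0.055 rad, this corner sinking 4 to 5 mm to a hard stop; let go, it falls back level. Axes as the tortillero.
- wedge: Loose brown wooden wedge, about 90 g, thin end towards the bare foot. Origin on its underside; x points to the thin end, z up. Blade 50 mm wide, evenly sloped from x = +50 (2 thick) to x = -50 (16 thick). Upright heel plate 66 wide (y), 36 tall, from x = -48 to -62; its flat back at x = -62 is the place to push. Once jammed under the foot it stays by friction.
- jar_a: Glass jar with dark red contents and red twist cap, 54 mm across, 84 mm tall, origin at the centre of its underside. Stands in a row to the left of the work; leave it alone.
- jar_b: Glass jar with ochre contents and red twist cap, 54 mm across, 84 mm tall, origin at the centre of its underside. Stands in a row to the left of the work; leave it alone.
- jar_c: Glass jar with brown contents and red twist cap, 54 mm across, 84 mm tall, origin at the centre of its underside. Stands in a row to the left of the work; leave it alone.
- spatula: Wooden spatula lying on the shelf, 280 mm long along its x, origin under its middle. Leave it alone.
- cup: Empty clay cup, 76 mm across, 75 mm tall, origin at the centre of its underside. Leave it alone.

How it is judged:
On the way:
1. the wedge lies flat with its thin end under the bare foot (x of short_foot in the frame of wedge between -0.045 and 0.048 m and y of short_foot in the frame of wedge between -0.024 and 0.024 m and height (world z) of wedge below 0.006 m and angle between wedge's own z axis and vertical below 0.08 rad), for 0.1 s.
At the end, for the whole second after the job is handed in: Wedge flat on the shelf, blade under the bare foot and loaded (over 1 N); fingers off the wedge, pressing the lid with over 4 N within 45 mm of the flower above that foot; the box then tilts less than 0.014 rad (1.3 mm at the foot); held through the last second (x of short_foot in the frame of wedge between -0.03 and 0.044 m and y of short_foot in the frame of wedge between -0.024 and 0.024 m and height (world z) of wedge below 0.006 m and angle between wedge's own z axis and vertical below 0.08 rad and contact force between wedge and tortillero above 1 N and contact force between the fingers and tortillero above 4 N and contact force between the fingers and wedge below 0.3 N and horizontal distance between the grasp point and press_spot below 0.045 m and angle between tortillero's own z axis and vertical below 0.014 rad and linear speed of wedge below 0.01 m/s); the arm keeps its last pose, push and grip.
It fails at once if the wedge is lifted off the shelf or tipped up (height (world z) of wedge above 0.015 m or angle between wedge's own z axis and vertical above 0.3 rad).
It fails at once if the ceramic box is struck or pressed with over 45 N (contact force between the fingers and tortillero above 45 N).
It fails at once if a jar, the spatula or the cup is moved more than 30 mm or knocked over (distance of any of jar_a, jar_b, jar_c, spatula, cup from where it was at the start of the episode above 0.03 m or angle between any of jar_a, jar_b, jar_c, spatula, cup's own z axis and vertical above 0.5 rad).
It also fails if it takes over 58 s, if anything falls off the work surface, if the arm or the gripper's body presses on something with over 40 N, if the wrist force passes 120 N, or if a joint passes its speed limit or range.

## Working session

There is one attempt and no reset: what is moved stays moved. The work goes in short steps, Python scripts to look and compute and a tool call to move; the robot and the scene stay as the last step left them, time stands still between calls to the robot, and variables do not carry over. Pictures are saved under pics/ and viewed, and the job is handed in when it is done.

Besides the shell and the picture viewer there is one more tool, called after "Request:" as name(argument=value, ...), one argument or row to a line, values as JSON. drive_tool: Moves the arm, as the interface text tells. Its arguments: {"type":"object","properties":{"grip":{"type":"array"},"linear":{"type":"array"},"turn":{"type":"array"}},"required":["grip","linear","turn"]}

```bash
mkdir -p pics; python3 - <<'E'
from rig import env,snapshot,calibration
import cv2
for n in("scene","top"):
    cv2.imwrite(f"pics/{n}0.png",snapshot(n)[:,:,::-1]); print(n,calibration(n))
s=env.get_state();print(s)
E
```

```text
scene {'fov_y': 56.5077411892276, 'cx': 323.85910566928516, 'cy': 195.15206055942915, 'k1': -0.08230734804100552, 'R': array([[-0.61063043,  0.79190181, -0.0046902 ],
       [ 0.51876444,  0.39552702, -0.75791941],
       [-0.59834265, -0.46524177, -0.65233133]]), 't': array([ 0.33977813, -0.21116389,  1.33931223])}
top {'fov_y': 57.65235328596104, 'cx': 321.15975158351887, 'cy': 194.62146727518214, 'k1': -0.018258310368222227, 'R': array([[-0.02406035, -0.99968356, -0.00733963],
       [-0.98650611,  0.02493123, -0.16181509],
       [ 0.16194687,  0.00334726, -0.9867938 ]]), 't': array([-0.00942306,  0.50976772,  1.13833072])}
{'time': 0.1, 'q': array([-1.32851077,  0.59201269,  0.04831599,  1.60970476, -0.033318  ,
        0.9426865 , -0.03371634]), 'qd': array([ 0.00012648, -0.0019951 ,  0.00169808, -0.00264841, -0.00153921,
       -0.00236092,  0.00022228]), 'tau': array([ 5.04282099e-03, -5.49997115e+01,  1.55328434e+00, -1.98825234e+01,
        9.68519831e-03,  3.78443059e-03,  1.28393765e-05]), 'eef_pos': array([0.23864939, 0.68382918, 0.24126208]), 'eef_rot': array([[ 3.29469446e-01,  9.44166071e-01, -5.61458416e-04],
       [ 9.44164112e-01, -3.29469908e-01, -1.92582964e-03],
       [-2.00328666e-03,  1.04393138e-04, -9.99997988e-01]]), 'contact_force': array([ 0.17997126, -0.20070817,  0.01458583]), 'wrist_torque': array([-0.02870339,  0.00213123,  0.03185529]), 'gripper_width': 0.08600261315644536}
```

View pics/scene0.png

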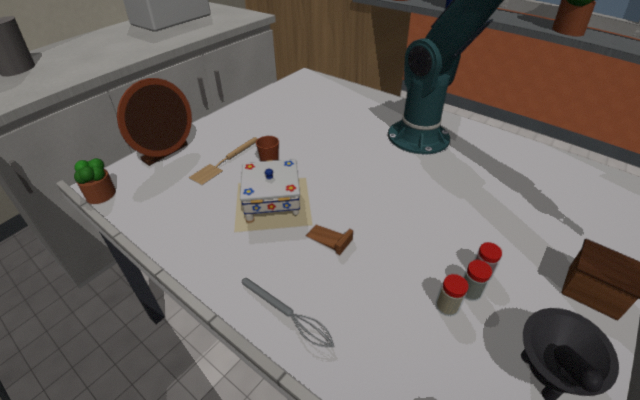

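View pics/top0.png

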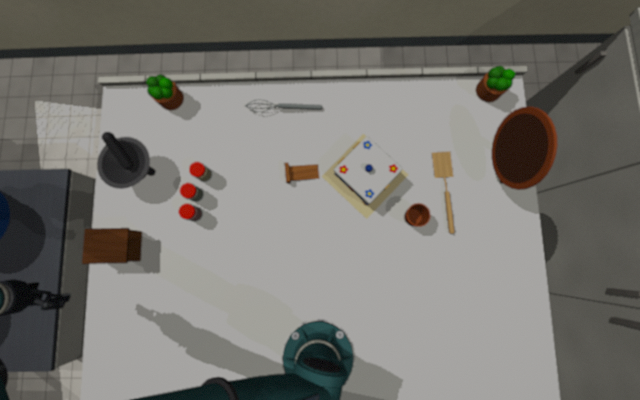

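The top view shows the wedge near (302,172), with its heel at (288,172) and thin end to the right. The box is centred near (369,169), with its bare-foot corner and red flower at about (343,169). I'll zoom in to measure.

```bash
cat > h.py <<'E'
import numpy as np, cv2
from rig import env,snapshot,calibration
def K(n):
    c=calibration(n); f=200/np.tan(np.radians(c['fov_y']/2))
    return c,np.array([[f,0,c['cx']],[0,f,c['cy']],[0,0,1.]]),np.array([c['k1'],0,0,0,0])
def plane(n,uv,z):
    c,k,d=K(n); p=cv2.undistortPoints(np.array(uv,float).reshape(-1,1,2),k,d).reshape(-1,2)
    r=np.c_[p,np.ones(len(p))]@c['R']; o=-c['R'].T@c['t']
    return o+r*((z-o[2])/r[:,2])[:,None]
def proj(n,X):
    c,k,d=K(n); return cv2.projectPoints(np.array(X,float).reshape(-1,1,3),cv2.Rodrigues(c['R'])[0],c['t'],k,d)[0].reshape(-1,2)
def comps(img,mask,roi,amin=5):
    x0,y0,x1,y1=roi; m=np.zeros(mask.shape,np.uint8); m[y0:y1,x0:x1]=mask[y0:y1,x0:x1]
    n,l,s,c=cv2.connectedComponentsWithStats(m.astype(np.uint8))
    return [(s[i,4],c[i],s[i,:4]) for i in range(1,n) if s[i,4]>=amin],l
E
python3 - <<'E'
from h import *
t=cv2.imread('pics/top0.png'); s=cv2.imread('pics/scene0.png')
a=cv2.resize(t[120:230,270:420],None,fx=5,fy=5,interpolation=cv2.INTER_CUBIC); cv2.imwrite('pics/tz.png',a)
b=cv2.resize(s[140:260,225:365],None,fx=5,fy=5,interpolation=cv2.INTER_CUBIC); cv2.imwrite('pics/sz.png',b)
for n,im,roi,zz in(('top',t,(270,120,410,220),.092),('scene',s,(235,150,305,205),.092)):
    h=cv2.cvtColor(im,cv2.COLOR_BGR2HSV).astype(int)
    red=((h[...,0]<8)|(h[...,0]>172))&(h[...,1]>110)&(h[...,2]>80)
    blue=(abs(h[...,0]-112)<14)&(h[...,1]>90)
    for nm,m in(('red',red),('blue',blue)):
        for A,c,bb in comps(im,m,roi)[0]: print(n,nm,A,c.round(1),plane(n,c,zz)[0].round(4))
    br=(h[...,0]>3)&(h[...,0]<18)&(h[...,1]>110)
    r=(275,155,325,190) if n=='top' else(300,220,360,260)
    for A,c,bb in comps(im,br,r)[0]: print(n,'wedge',A,c.round(1),bb,plane(n,c,.009)[0].round(4))
E
```

```text
top red 20 [392.7 168.3] [ 0.5792 -0.2488  0.092 ]
top red 21 [343.  169.3] [ 0.58   -0.0928  0.092 ]
top blue 27 [366.7 144.6] [ 0.6585 -0.1708  0.092 ]
top blue 32 [368.5 167.5] [ 0.5837 -0.173   0.092 ]
top blue 28 [369.1 193.1] [ 0.502 -0.171  0.092]
top wedge 433 [301.  172.2] [285 164  33  18] [0.593  0.0442 0.009 ]
scene red 18 [249.1 166.3] [ 0.5759 -0.2523  0.092 ]
scene red 26 [290.9 187.6] [ 0.5753 -0.0945  0.092 ]
scene red 5 [271. 204.] [ 0.6539 -0.0915  0.092 ]
scene blue 18 [288.2 163.2] [ 0.4976 -0.1736  0.092 ]
scene blue 57 [268.6 173.1] [ 0.5655 -0.1855  0.092 ]
scene blue 31 [247.9 191.2] [ 0.6545 -0.1742  0.092 ]
scene blue 12 [286.2 203. ] [ 0.628  -0.0637  0.092 ]
scene wedge 657 [330.6 237.7] [307 225  46  29] [0.5928 0.05   0.009 ]
```

View pics/tz.png

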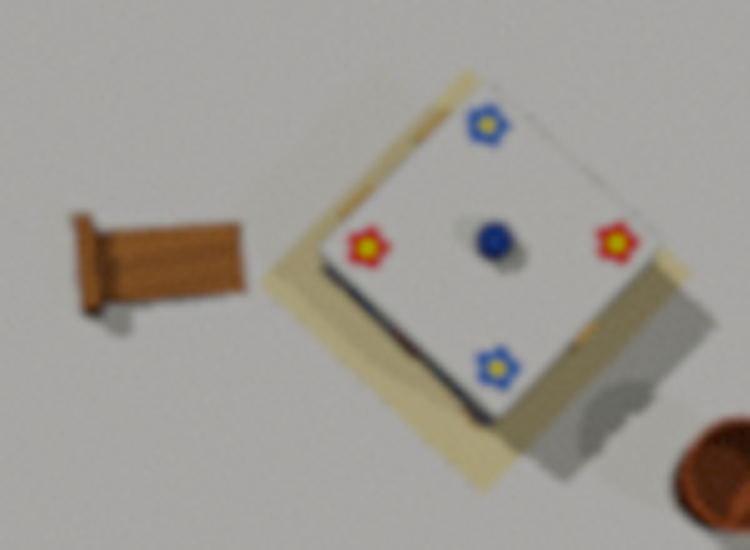

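View pics/sz.png

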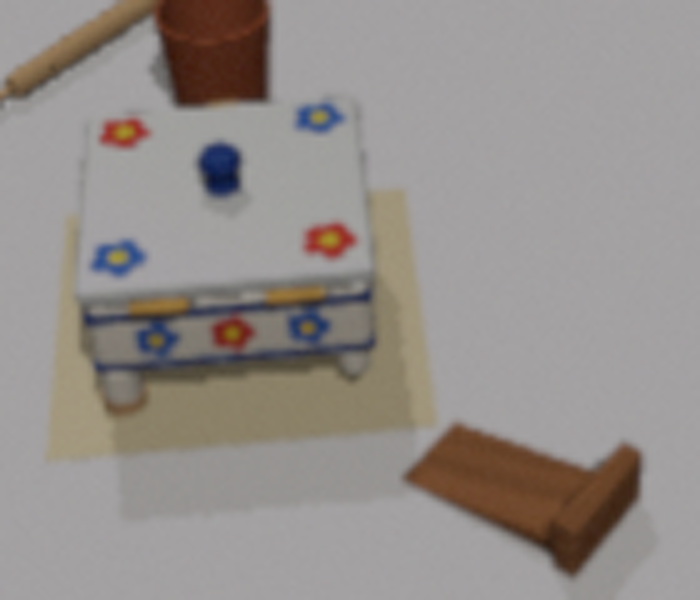

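```bash
python3 - <<'E'
from h import *
f=lambda L,o:[((x+.5)/5-.5+o[0],(y+.5)/5-.5+o[1]) for x,y in L]
T=(270,120);S=(225,140)
print('thin top',plane('top',f([(239,223),(245,292)],T),.002).round(4))
print('heel top back/front',plane('top',f([(72,215),(84,313),(91,213),(102,308)],T),.036).round(4))
print('scene thin',plane('scene',f([(456,423),(404,476)],S),.002).round(4))
print('scene heel top',plane('scene',f([(640,452),(573,532),(622,443),(553,518)],S),.036).round(4))
print('scene foot',proj('scene',[[.578,-.082,.006],[.578,-.082,.026]]))
for n,uv in(('top',f([(487,125),(615,243),(498,369),(368,248)],T)),('scene',f([(320,118),(125,132),(117,258),(329,240)],S))):
    p=plane(n,uv,.092); print(n,p.round(4),p.mean(0),np.arctan2(*(p[0]-p[2])[[1,0]]),np.arctan2(*(p[3]-p[1])[[0,1]]))
print(cv2.minAreaRect(np.array(plane('top',f([(120,231),(239,223),(245,292),(120,300)],T),.006)[:,:2],np.float32)))
E
```

```text
thin top [[ 0.6211 -0.0116  0.002 ]
 [ 0.573  -0.0146  0.002 ]]
heel top back/front [[0.6209 0.0985 0.036 ]
 [0.5545 0.0911 0.036 ]
 [0.6219 0.0859 0.036 ]
 [0.5575 0.0793 0.036 ]]
scene thin [[ 0.5724 -0.0151  0.002 ]
 [ 0.6195 -0.0124  0.002 ]]
scene heel top [[0.5582 0.0932 0.036 ]
 [0.6221 0.0977 0.036 ]
 [0.5585 0.0824 0.036 ]
 [0.6207 0.0846 0.036 ]]
scene foot [[295.58552367 213.86154827]
 [295.18506951 208.54729165]]
top [[ 0.6584 -0.1716  0.092 ]
 [ 0.5795 -0.2485  0.092 ]
 [ 0.5012 -0.1714  0.092 ]
 [ 0.5802 -0.0933  0.092 ]] [ 0.57981564 -0.17120578  0.092     ] -0.0013338479377505682 0.0047114899690616245
scene [[ 0.497  -0.1725  0.092 ]
 [ 0.5741 -0.2522  0.092 ]
 [ 0.6544 -0.1742  0.092 ]
 [ 0.576  -0.0956  0.092 ]] [ 0.57537325 -0.17362748  0.092     ] 3.1312416600916806 0.012149154823103771
((0.5944876074790955, 0.028526604175567627), (0.04798148572444916, 0.08443992584943771), 2.267643928527832)
```

Request:
drive_tool(
  grip=[4,4,4,4,4,4,4,4,4,4],
  linear=[
    [-1,6,0],
    [-1,6,0],
    [-1,6,0],
    [-1,6,0],
    [-1,6,0],
    [-1,6,0],
    [-1,6,0],
    [-1,6,0],
    [-1,5,0],
    [-1,3,0],
  ],
  turn=[0.1,0.1,0.1,0.1,0.1,0.1,0.1,0.1,0.1,0.1],
)

```text
time: 1.35
eef_pos: [0.5641, 0.2356, 0.2351]
eef_rot: [[0.978, 0.209, -0.006], [0.209, -0.978, -0.004], [-0.006, 0.003, -1.0]]
contact_force: [-0.7, 0.3, 0.7]
gripper_width: 0.0398
```

Request:
drive_tool(
  grip=[4,4,4,4,4,4,4,4],
  linear=[
    [0,5,0],
    [0,5,0],
    [0,0,0],
    [0,0,5],
    [0,0,5],
    [0,0,5],
    [0,0,4],
    [0,0,0],
  ],
  turn=[0,0,0.13,0,0,0,0,0],
)

```text
time: 2.35
eef_pos: [0.5855, 0.1279, 0.0401]
eef_rot: [[0.998, 0.067, -0.004], [0.067, -0.998, -0.005], [-0.005, 0.005, -1.0]]
contact_force: [-0.3, -0.4, 0.3]
gripper_width: 0.04
```

```bash
python3 - <<'E'
from h import *
for n in("scene","top"):
    im=snapshot(n)[:,:,::-1]; cv2.imwrite(f"pics/{n}1.png",im)
    r=(270,130,390,220) if n=='top' else(260,160,410,280)
    cv2.imwrite(f"pics/{n}1z.png",cv2.resize(im[r[1]:r[3],r[0]:r[2]],None,fx=5,fy=5,interpolation=cv2.INTER_CUBIC))
s=env.get_state();print(s['time'],s['eef_pos'],s['eef_rot'].round(3),s['contact_force'])
E
```

```text
2.45 [0.58825317 0.12832555 0.04324254] [[ 0.998  0.067  0.002]
 [ 0.067 -0.998 -0.004]
 [ 0.002  0.004 -1.   ]] [ 0.5390026  -0.31925208 -0.01454634]
```

View pics/scene1z.png

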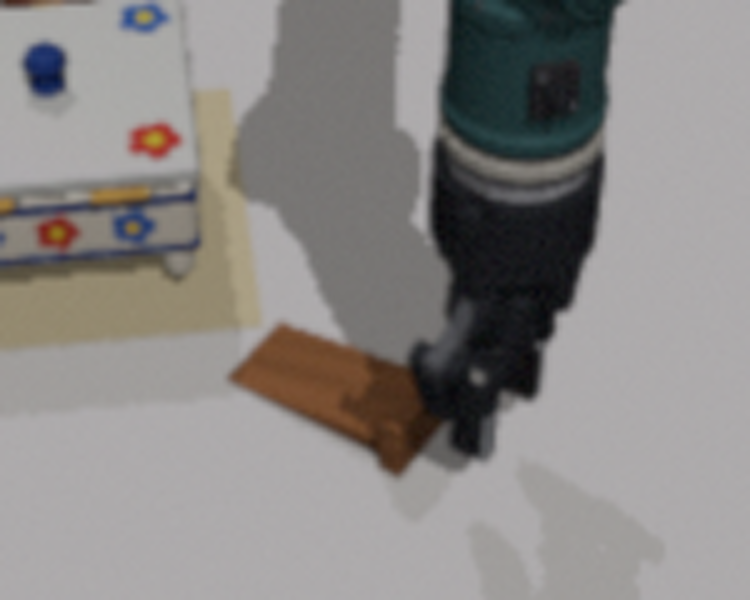

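View pics/top1z.png

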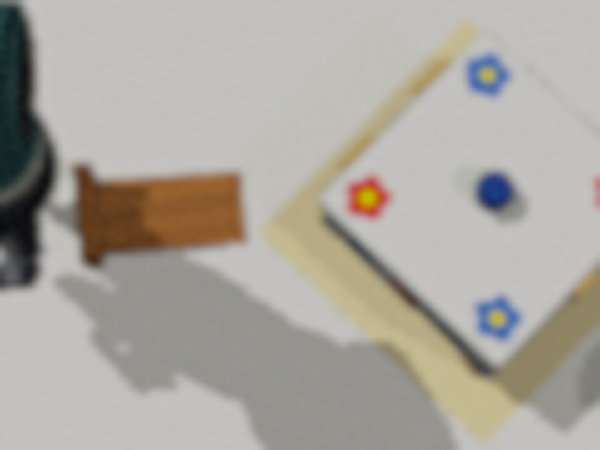

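The fingers are straight behind the heel and not touching. I'll lower them, push, and steer the wedge clockwise toward the foot.

Request:
drive_tool(
  grip=[4,4,4,4,4,4,4,4],
  linear=[
    [0,0,1.2],
    [0,0,0.7],
    [0,1,0],
    [0,0.8,0],
    [0,0.7,0],
    [0,0.7,0],
    [0,0.7,0],
    [0,0,0],
  ],
  turn=[0,0,0,0,0,0,0,0],
)

```text
time: 3.45
eef_pos: [0.595, 0.0863, 0.0286]
eef_rot: [[0.998, 0.066, 0.012], [0.066, -0.998, -0.003], [0.011, 0.003, -1.0]]
contact_force: [0.0, 0.6, 1.1]
gripper_width: 0.04
```

Request:
drive_tool(
  grip=[4,4,4,4,4],
  linear=[
    [0,0.6,0.2],
    [0,0.6,0.1],
    [0,0.6,0],
    [0,0.6,0],
    [0,0,0],
  ],
  turn=[0.045,0.045,0.045,0.045,0],
)

```text
time: 4.08
eef_pos: [0.5952, 0.0614, 0.0254]
eef_rot: [[0.992, -0.126, 0.012], [-0.126, -0.992, -0.002], [0.012, 0.001, -1.0]]
contact_force: [0.1, 1.2, -0.9]
gripper_width: 0.0399
```

```bash
cat > look.py <<'E'
import sys
from h import *
k=sys.argv[1]
for n in("scene","top"):
    im=snapshot(n)[:,:,::-1]; cv2.imwrite(f"pics/{n}{k}.png",im)
    r=(270,130,390,220) if n=='top' else(260,160,410,280)
    cv2.imwrite(f"pics/{n}{k}z.png",cv2.resize(im[r[1]:r[3],r[0]:r[2]],None,fx=5,fy=5,interpolation=cv2.INTER_CUBIC))
s=env.get_state();print(s['time'],s['eef_pos'],s['eef_rot'].round(3),s['contact_force'])
E
python3 look.py 2
```

```text
4.175 [0.59521181 0.06220852 0.0254344 ] [[ 0.992 -0.124  0.012]
 [-0.124 -0.992 -0.002]
 [ 0.012  0.    -1.   ]] [ 0.27726111 -0.39709724  0.25509651]
```

View pics/top2z.png

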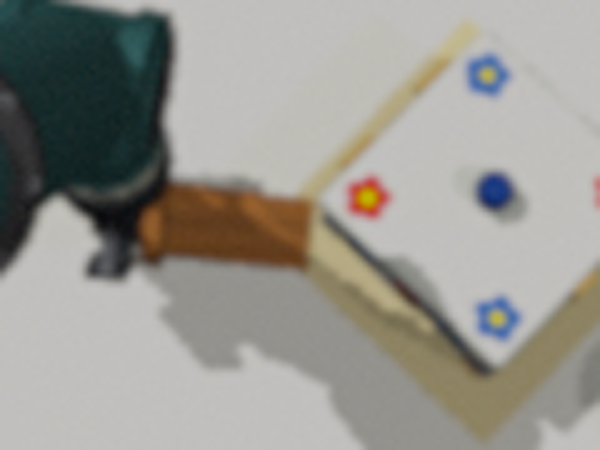

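View pics/scene2z.png

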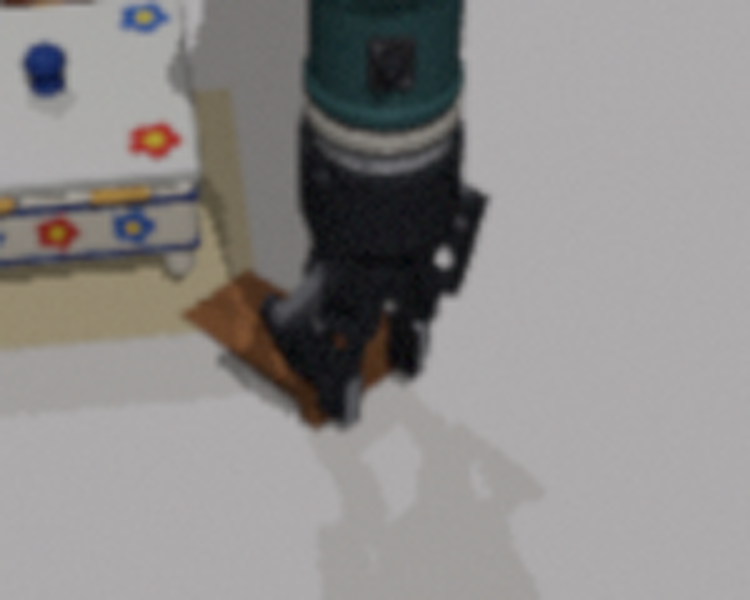

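The thin end is now centred at about (331,176) px, roughly x = 0.579, y = -0.057, and its line passes under the foot. I'll push straight ahead.

Request:
drive_tool(
  grip=[4,4,4,4,4,4,4],
  linear=[
    [0,0.5,0],
    [0,0.6,0],
    [0,0.6,0],
    [0,0.6,0],
    [0,0.6,0],
    [0,0.5,0],
    [0,0,0],
  ],
  turn=[0,0,0,0,0,0,0],
)

```text
time: 5.05
eef_pos: [0.5904, 0.0259, 0.0254]
eef_rot: [[0.992, -0.124, 0.012], [-0.124, -0.992, -0.001], [0.012, -0.0, -1.0]]
contact_force: [0.3, -0.7, 0.7]
gripper_width: 0.0399
```

```bash
python3 look.py 3
```

```text
5.15 [0.59057131 0.02668536 0.02540079] [[ 0.992 -0.123  0.012]
 [-0.123 -0.992 -0.001]
 [ 0.012 -0.    -1.   ]] [-0.52900753  0.52511018 -0.06646975]
```

View pics/top3z.png

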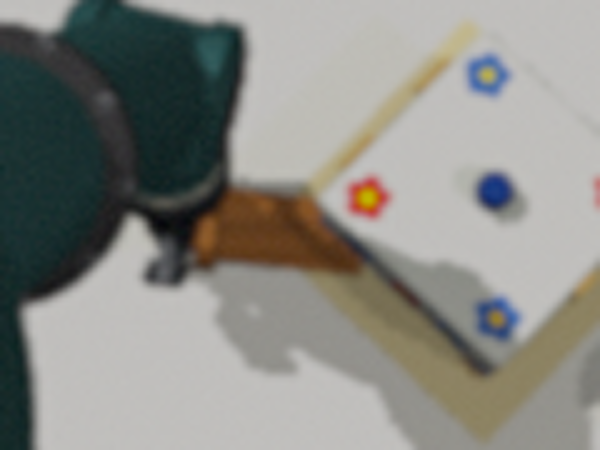

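View pics/scene3z.png

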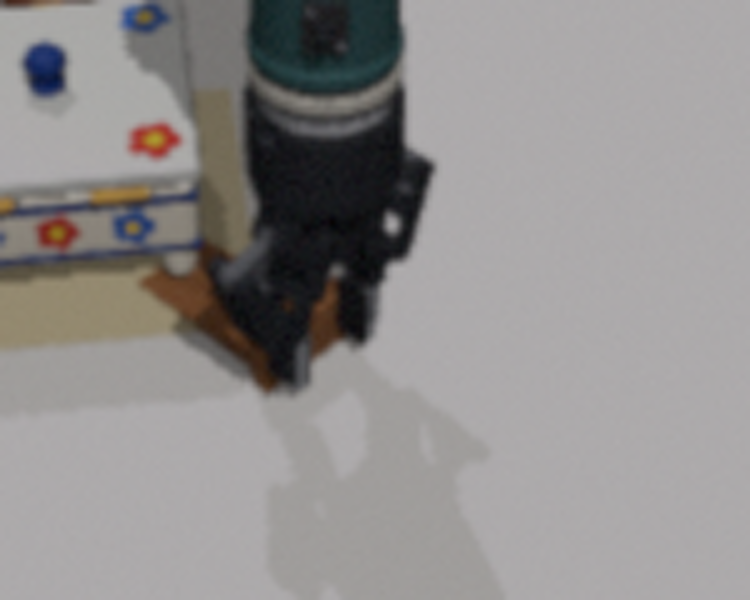

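The blade has just entered under the foot, which is well centred on it. I'll keep going in small steps and watch the force.

Request:
drive_tool(
  grip=[4,4],
  linear=[
    [0,0.5,0],
    [0,0.4,0],
  ],
  turn=[0,0],
)

```text
time: 5.4
eef_pos: [0.5895, 0.0184, 0.0253]
eef_rot: [[0.992, -0.122, 0.012], [-0.122, -0.993, -0.0], [0.012, -0.001, -1.0]]
contact_force: [0.1, 0.3, 0.5]
gripper_width: 0.0397
```

Request:
drive_tool(
  grip=[4],
  linear=[
    [0,0.4,0],
  ],
  turn=[0],
)

```text
time: 5.52
eef_pos: [0.589, 0.0144, 0.0253]
eef_rot: [[0.993, -0.121, 0.012], [-0.121, -0.993, -0.0], [0.012, -0.001, -1.0]]
contact_force: [0.8, -0.2, -0.4]
gripper_width: 0.0399
```

Request:
drive_tool(
  grip=[4],
  linear=[
    [0,0.4,0],
  ],
  turn=[0],
)

```text
time: 5.65
eef_pos: [0.5885, 0.0101, 0.0253]
eef_rot: [[0.993, -0.121, 0.012], [-0.121, -0.993, -0.0], [0.012, -0.001, -1.0]]
contact_force: [0.4, 0.9, -0.1]
gripper_width: 0.0398
```

Request:
drive_tool(
  grip=[4],
  linear=[
    [0,0.3,0],
  ],
  turn=[0],
)

```text
time: 5.78
eef_pos: [0.5881, 0.0067, 0.0253]
eef_rot: [[0.992, -0.122, 0.012], [-0.122, -0.993, -0.0], [0.012, -0.001, -1.0]]
contact_force: [1.0, 0.1, -0.4]
gripper_width: 0.0399
```

Request:
drive_tool(
  grip=[4],
  linear=[
    [0,0.3,0],
  ],
  turn=[0],
)

```text
time: 5.9
eef_pos: [0.5877, 0.0035, 0.0253]
eef_rot: [[0.992, -0.122, 0.012], [-0.122, -0.993, -0.0], [0.012, -0.001, -1.0]]
contact_force: [-0.3, 0.4, -0.3]
gripper_width: 0.0399
```

Request:
drive_tool(
  grip=[4],
  linear=[
    [0,0.3,0],
  ],
  turn=[0],
)

```text
time: 6.02
eef_pos: [0.5873, 0.0007, 0.0253]
eef_rot: [[0.992, -0.122, 0.012], [-0.122, -0.993, 0.0], [0.012, -0.002, -1.0]]
contact_force: [0.5, 3.5, 0.9]
gripper_width: 0.0402
```

Request:
drive_tool(
  grip=[4],
  linear=[
    [0,0.2,0],
  ],
  turn=[0],
)

```text
time: 6.15
eef_pos: [0.5872, 0.0002, 0.0253]
eef_rot: [[0.993, -0.121, 0.012], [-0.121, -0.993, 0.002], [0.011, -0.004, -1.0]]
contact_force: [-0.1, 5.0, 1.0]
gripper_width: 0.0401
```

Request:
drive_tool(
  grip=[4],
  linear=[
    [0,0.2,0],
  ],
  turn=[0],
)

```text
time: 6.28
eef_pos: [0.5871, -0.0, 0.0254]
eef_rot: [[0.993, -0.119, 0.012], [-0.119, -0.993, 0.004], [0.011, -0.006, -1.0]]
contact_force: [0.3, 5.1, 1.8]
gripper_width: 0.0398
```

Request:
drive_tool(
  grip=[4],
  linear=[
    [0,0.4,0],
  ],
  turn=[0],
)

```text
time: 6.4
eef_pos: [0.5868, -0.0007, 0.0254]
eef_rot: [[0.993, -0.117, 0.011], [-0.117, -0.993, 0.008], [0.01, -0.009, -1.0]]
contact_force: [0.6, 9.3, 1.8]
gripper_width: 0.0401
```

Request:
drive_tool(
  grip=[4],
  linear=[
    [0,0.4,0],
  ],
  turn=[0],
)

```text
time: 6.52
eef_pos: [0.5867, -0.0009, 0.0254]
eef_rot: [[0.993, -0.114, 0.011], [-0.114, -0.993, 0.012], [0.009, -0.014, -1.0]]
contact_force: [0.5, 9.3, 0.9]
gripper_width: 0.0398
```

```bash
python3 look.py 4
```

```text
6.625 [ 0.58667233 -0.00103111  0.02544823] [[ 0.993 -0.114  0.011]
 [-0.114 -0.993  0.012]
 [ 0.009 -0.013 -1.   ]] [0.01697941 7.68498612 1.71014035]
```

View pics/scene4z.png

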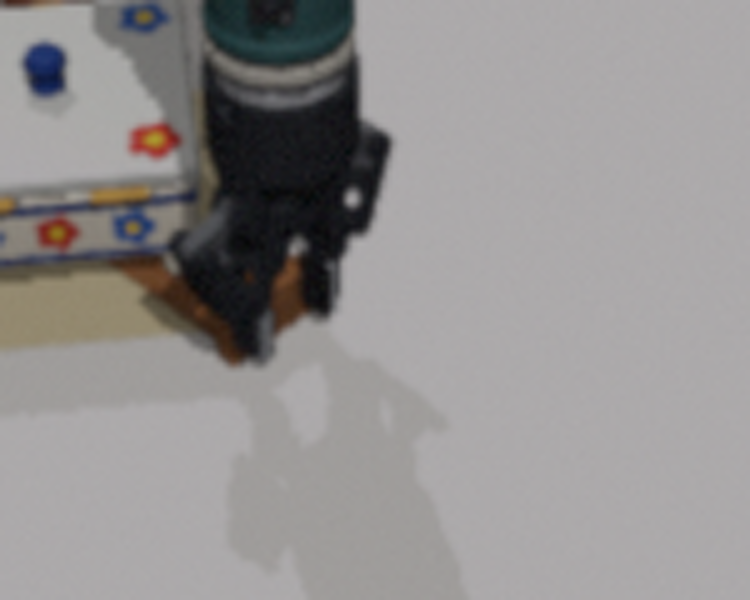

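The force rises to 9 N with almost no further travel, so the wedge is jammed at a gap of roughly 7 mm. I'll back off, lift, close the fingers and look.

Request:
drive_tool(
  grip=[4,4,4,4,4,0,0,0,0],
  linear=[
    [0,-1,0],
    [0,-2.5,0],
    [0,-3,0],
    [0,0,-5],
    [0,0,-5],
    [0,0,-3],
    [0,0,0],
    [0,0,0],
    [0,0,0],
  ],
  turn=[0,0,0,0,0,0,0,0,0],
)

```text
time: 7.75
eef_pos: [0.5915, 0.0577, 0.1567]
eef_rot: [[0.993, -0.119, 0.008], [-0.119, -0.993, 0.0], [0.008, -0.001, -1.0]]
contact_force: [-0.8, 0.0, -0.2]
gripper_width: -0.0001
```

```bash
python3 look.py 5
```

```text
7.85 [0.59128669 0.05789413 0.15653369] [[ 0.993 -0.119  0.007]
 [-0.119 -0.993  0.   ]
 [ 0.007 -0.001 -1.   ]] [-0.38934097 -0.35035376 -0.33391789]
```

View pics/scene5z.png

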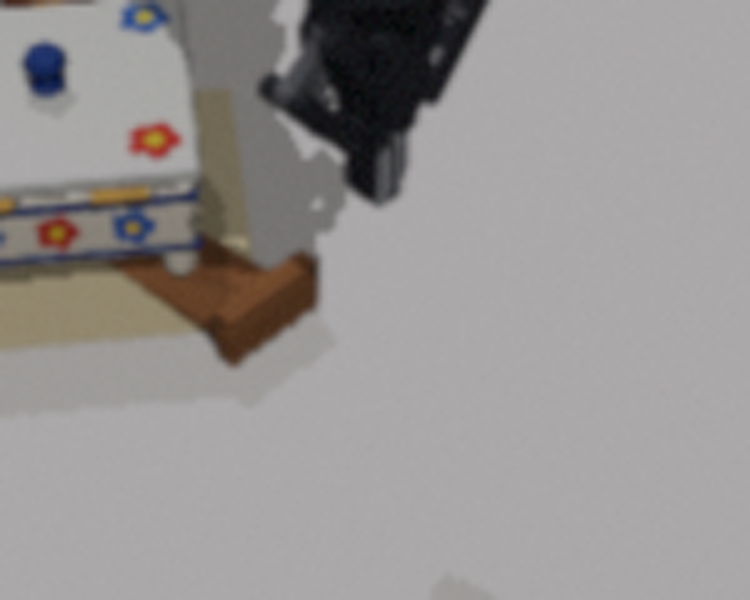

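View pics/top5z.png

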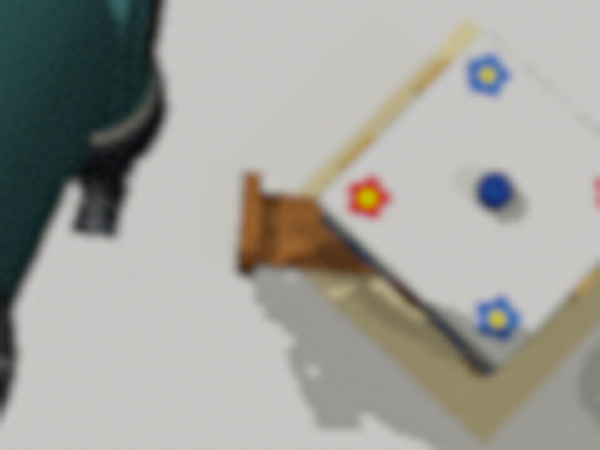

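```bash
python3 - <<'E'
from h import *
f=lambda L,o:[((x+.5)/5-.5+o[0],(y+.5)/5-.5+o[1]) for x,y in L]
p=plane('top',f([(245,174),(239,271)],(270,130)),.036)
q=plane('scene',f([(317,262),(234,363)],(260,160)),.036)
for r in(p,q):
    m=r.mean(0)[:2]; d=r[0]-r[1] if r[0,0]>r[1,0] else r[1]-r[0]; th=np.arctan2(d[1],d[0])
    X=np.array([np.sin(th),-np.cos(th)]);Y=np.array([np.cos(th),np.sin(th)]); o=m+.062*X
    v=np.array([.5775,-.082])-o; print(r.round(4),th,o,v@X,v@Y)
s=env.get_state(); d=np.array([.5775,-.092,.115])-s['eef_pos']; print(d@s['eef_rot']*100)
E
```

```text
[[ 0.6118 -0.0159  0.036 ]
 [ 0.5465 -0.0105  0.036 ]] -0.08304967198295905 [ 0.57400092 -0.07501641] 0.006669259211437652 0.0040663366020060555
[[ 0.5511 -0.0068  0.036 ]
 [ 0.6349  0.0053  0.036 ]] 0.14352039233367153 [ 0.60187753 -0.06206873] 0.016239672781113063 -0.026977631470294982
[ 0.37765877 15.05219508  4.13793375]
```

The wedge stayed put, with the foot about 7 mm ahead of its origin and 4 mm off its centreline. Now I'll move over the flower.

Request:
drive_tool(
  grip=[0,0,0,0,0,0],
  linear=[
    [0.2,5,0],
    [0.2,5,0],
    [0,4.5,0],
    [0,0.5,1.5],
    [0,0,1.5],
    [0,0,0],
  ],
  turn=[0,0,0,0,0,0],
)

```text
time: 8.6
eef_pos: [0.5766, -0.0918, 0.1196]
eef_rot: [[0.994, -0.113, 0.0], [-0.113, -0.994, 0.002], [0.0, -0.002, -1.0]]
contact_force: [0.2, 0.2, -0.2]
gripper_width: 0.0001
```

Request:
drive_tool(
  grip=[0,0,0,0],
  linear=[
    [0,0,0.6],
    [0,0,0.5],
    [0,0,0.3],
    [0,0,0.2],
  ],
  turn=[0,0,0,0],
)

```text
time: 9.1
eef_pos: [0.5775, -0.0882, 0.1054]
eef_rot: [[0.994, -0.107, -0.0], [-0.107, -0.994, 0.005], [-0.001, -0.005, -1.0]]
contact_force: [-5.7, 1.2, 22.6]
gripper_width: 0.0001
```

Request:
drive_tool(
  grip=[0],
  linear=[
    [0,0,0.2],
  ],
  turn=[0],
)

```text
time: 9.22
eef_pos: [0.5775, -0.0882, 0.1055]
eef_rot: [[0.994, -0.107, 0.0], [-0.107, -0.994, 0.006], [-0.0, -0.006, -1.0]]
contact_force: [-4.6, 0.7, 15.7]
gripper_width: 0.0001
```

Request:
drive_tool(
  grip=[0],
  linear=[
    [0,0,0.2],
  ],
  turn=[0],
)

```text
time: 9.35
eef_pos: [0.5775, -0.0883, 0.1056]
eef_rot: [[0.994, -0.107, 0.001], [-0.107, -0.994, 0.007], [-0.0, -0.007, -1.0]]
contact_force: [-4.1, 0.9, 13.9]
gripper_width: 0.0
```

Firm: 14 to 22 N gives no sinking. I'll ease to about 8 N.

Request:
drive_tool(
  grip=[0],
  linear=[
    [0,0,0.12],
  ],
  turn=[0],
)

```text
time: 9.48
eef_pos: [0.5775, -0.0884, 0.1057]
eef_rot: [[0.994, -0.107, 0.001], [-0.107, -0.994, 0.007], [0.0, -0.007, -1.0]]
contact_force: [-1.1, 0.6, 4.3]
gripper_width: -0.0001
```

Request:
drive_tool(
  grip=[0],
  linear=[
    [0,0,0.12],
  ],
  turn=[0],
)

```text
time: 9.6
eef_pos: [0.5775, -0.0884, 0.1057]
eef_rot: [[0.994, -0.107, 0.002], [-0.107, -0.994, 0.008], [0.001, -0.008, -1.0]]
contact_force: [-3.1, 0.6, 7.4]
gripper_width: -0.0002
```

```bash
python3 look.py 6; sleep 1; python3 look.py 7
```

```text
9.7 [ 0.57748261 -0.08835689  0.10565152] [[ 0.994 -0.107  0.002]
 [-0.107 -0.994  0.008]
 [ 0.001 -0.008 -1.   ]] [-1.30305883 -0.40274742  8.48601967]
9.8 [ 0.57748663 -0.08833629  0.10565552] [[ 0.994 -0.107  0.002]
 [-0.107 -0.994  0.008]
 [ 0.001 -0.008 -1.   ]] [-2.64070603  0.55935644  8.39524453]
```

View pics/scene7z.png

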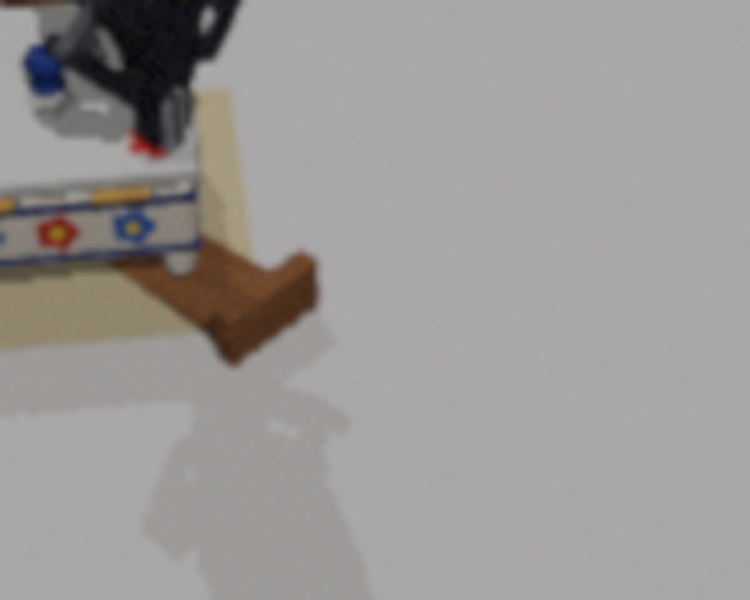

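View pics/top7z.png

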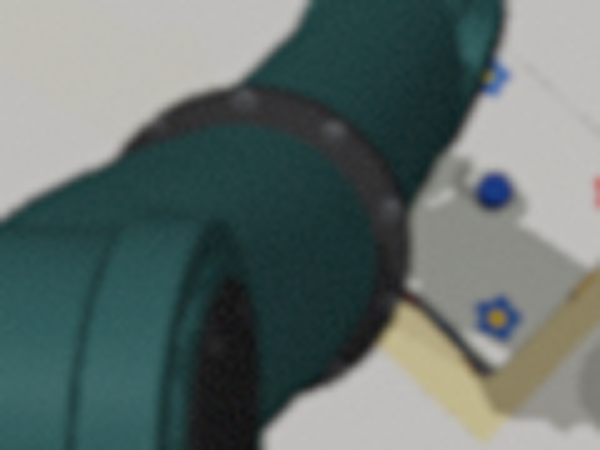

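The press is holding at about 8.4 N on the flower. The wedge heel hasn't moved since image 5, and the fingers are clear of it.

```bash
python3 - <<'E'
from rig import env
env.hand_in(); s=env.get_state(); print(s['time'],s['eef_pos'],s['contact_force'])
E
```

```text
the job is handed in; nothing more can be done
the job is handed in; nothing more can be done
```

The wedge is jammed under the bare foot, and I handed in at about 9.8 s with the fingertip still pressing the lid's flower at about 8.4 N. The hand-in gave no verdict.

- **Wedge:** I pushed it from the heel with two fingertips, thin end first, turning it about 0.19 rad on the way to line it up with the foot. It stopped under the foot: the push force rose to 9 N with about 1 mm of further travel. From the top view, the foot sits about 7 mm ahead of the wedge's origin and 4 mm off its centreline, well inside the limits. It looked unmoved after I took the fingers off and again under the press.
- **Press:** The closed fingertips are about 5 mm from the flower. The first touch was harder than intended, about 23 N at the reading, against the 45 N limit. The lid did not sink under that load or when I eased off, so the box stands firm.
- **Checks that failed or were not made:** One cross-check of the wedge pose from the scene camera disagreed, because I had picked a bottom corner of the heel as a top one. I discarded it and relied on the top view. I could not measure the box's tilt or the load on the wedge directly; both are inferred from the lid height and the push force. I did not re-measure the jars, spatula or cup at the end, but the arm's path stayed clear of them.

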